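# Load the long whetstone under its holder's sprung finger

## Task

Put the longer of the two whetstones into the stone holder: slide one end of it along the bed, pushing up and passing beneath the sprung steel finger, until it reaches the end stop, and leave it lying flat and straight on the bed with the finger pressing on it. Leave the short stone where it lies.

Things in the scene. Friction and masses are not known exactly. Their poses are not given: they have to be found in the camera images.
- stone_long_center (a point): Centre of the long whetstone, a plain grey rectangular bar 180 mm long (its x axis), 50 mm wide (y), 25 mm thick (z), about 0.45 kg, both ends alike, lying flat and loose on the worktop; this point is 12.5 mm above its underside. It can be gripped across its 50 mm width.
- stone_short_center (a point): Centre of the short whetstone, a bystander of the same grey material, 110 mm long (x), 50 mm wide, 25 mm thick, lying flat on the worktop; this point is 12.5 mm above its underside.
- holder: Fixed steel stone holder. Origin on the worktop under the bed's centre; x runs along the bed from its open end to the end stop, z up. Bed: bar x -65 to 65 mm, 44 mm wide (narrower than the stone), top 10 mm up. Stop: its face at x = 65, top 30 mm up. Beyond it a 90 mm wide foot (to x = 160) and posts 44 mm high. Nothing beside the bed. Long stone home: centre x -25, y 0, 22.5 mm up.
- hold_down (a joint): Lift (rad) of the sprung finger, a bent steel strip 34 mm wide, hinged at holder x 125 mm, 32 mm up, reaching over the stop; 0 = down, sprung down. At 0 its lowest point (x 40) is 24 mm up; from there a lip rises towards the open end to its tip (x -11, 45 mm up). A stone (top 35 mm up) pushed in along the bed lifts it with 5 to 17 N; then it reads about 0.13, tip 65 mm up, pressing with 4 to 5 N.
There are look-alikes about, which are no part of the job. What is shaped like the part that bears stone_long_center but red or turquoise is not meant.

How it is judged:
At the end, for the whole second after the job is handed in: The long stone lies still and flat on the bed (centre height 17 to 29 mm), its end within 16 mm of the stop, within 15 mm of the bed's centre line and 10 degrees of its direction; the finger is raised by it (0.08 to 0.22 rad) and presses on it with over 1 N (x of stone_long_center in the frame of holder between -0.041 and -0.015 m and y of stone_long_center in the frame of holder between -0.015 and 0.015 m and z of stone_long_center in the frame of holder between 0.017 and 0.029 m and angle between the x axis of stone_long_center and the x axis of holder, either way round below 0.175 rad and value of joint hold_down between 0.08 and 0.22 rad and contact force between hold_down and stone_long above 1 N and linear speed of stone_long below 0.01 m/s); the robot touches nothing.
It fails at once if the short stone is pushed or carried more than 40 mm from where it lay (distance of stone_short_center from where it was at the start of the episode above 0.04 m).
It also fails if it takes over 42 s, if anything falls off the work surface, if the arm or the gripper's body presses on something with over 40 N, if the wrist force passes 120 N, or if a joint passes its speed limit or range.

## Robot

A 6-joint arm with a two-finger parallel gripper is mounted at the origin on the work surface. World frame = base frame: x ahead of the robot, y to its left, z up, the work surface at z = 0. Lengths are in m, angles in rad, forces in N, time in s.
With the tool pointing down it reaches from about 0.25 to 0.775 m from the base axis. Payload 4 kg.
Tool frame: the origin (TCP) lies at the very end of the fingers, on their centre line; the grasp point (between the pads) lies 19 mm behind it (robot.hold_point_z is the distance from the TCP to the grasp point, in m); z points along the fingers, y is the line along which they close (so a half turn about z gives the same grasp; the last joint's range is limited). The gripper opens to 94 mm and grips with 3 to 60 N. Pads are 16 mm wide; open, the fingers measure 119 mm over their backs; the gripper's body (75 mm by 177 mm) begins 78 mm behind the grasp point.
Start: joints at [1.057, 0.087, 1.371, -0, 1.684, -0.103], TCP at [0.22, 0.504, 0.206] pointing down, gripper open.
Joint ranges: [-3.1, 3.1], [-0.76, 2.03], [0.27, 2.55], [-1.08, 4.22], [0.17, 2.65], [-2.57, 2.57]. Speed limits (rad/s): [2.79, 2.79, 3.14, 3.14, 3.14, 3.14].

## Interface

Orientations are given as [roll, pitch, yaw] about the fixed x, y, z axes, in that order (R = Rz(yaw) Ry(pitch) Rx(roll)).
In Python, from bench import robot gives the robot as it stands.
- The arm moves only by the tool carry_out, never from a script. Its argument "steps" is a list of rows, each a list of 3 entries, a list of its own where there are three numbers: the shift along the tool's x, y, z in m, then the turn about the tool's z in units of 10 degrees (1.0 is 10 degrees), then the closure, from -1 (fully open) to 1 (shut). In form: [[[tx, ty, tz], roll, jaw], ...]. A call has 1 to 10 rows; each row is the pose to reach, as a shift and turn from the pose commanded when the call began, along the tool's axes at that moment; what a row does not reach only later rows make up. A row lasts 1/8 s, in which the tool goes at most 62.5 mm and 10.7 degrees, less where a joint would pass 70% of its speed; a pose out of reach is approached as far as the arm can. A call with a gripper value outside its range is refused whole. The fingers move at their own pace and stop on an object; the grip force is fixed at half the most. Time passes only in rows, so rows that repeat a pose let the fingers close. It gives the time, the measured TCP pose, the force, the opening and the grip force at its end, in the units of the state.
- robot.get_obs(): the state, without advancing time (a new reading comes with each control period).
- robot.snapshot(name): name is "scene" or "side" or "wrist"; returns a dict with "image" (384x512x3 uint8, red, green, blue), "z_map" (384x512 float32, m along the optical axis (not along the pixel's ray), 0 where there is no reading), "mtx" (3x3 intrinsics, pixels), "R" (3x3) and "t" (3): a world point X has camera coordinates R X + t. Camera axes: x right, y down, z forward; pixel columns grow to the right and rows downward; lengths in m; the calibration is good to about 2 mm. A picture is of the moment at which its call begins.
- robot.close_job(): hands the job in; it is judged then, once.
The state is a dict: "time": time; "joint_positions": joint angles; "qvel": joint speeds; "joint_torque": joint torques, N m; "tool_pos": TCP position; "ee_rot": TCP orientation; "wrist_force": force on the tool from outside, world axes, zero at the start; "wrist_torque": the same for the moment, N m; "width": finger opening in m; "finger_force": force on a finger pad.
Only numpy, scipy, OpenCV 4.12 (cv2) and the standard library are available. Lean on these libraries where they do the work, as an engineer would, in place of code of your own. Each camera call takes 0.05 s, during which the arm holds its last target. There are 200 camera calls.

## Working session

There is one attempt and no reset: what is moved stays moved. The work goes in short steps, Python scripts to look and compute and a tool call to move; the robot and the scene stay as the last step left them, time stands still between calls to the robot, and variables do not carry over. Pictures are saved under pics/ and viewed, at most 10 in all, crops included, and the job is handed in when it is done.

Besides the shell and the picture viewer there is one more tool, called after "Call:" by a JSON object that holds its "op" and its "data". carry_out: Moves the arm, as the interface text tells. Its arguments: {"type":"object","properties":{"steps":{"type":"array","items":{"type":"array"}}},"required":["steps"]}

```bash
mkdir -p pics; cat > h.py <<'E'
import numpy as np, cv2
from bench import robot
def snap(n):
    s=robot.snapshot(n); return s
def pts(s):
    z=s["z_map"]; v,u=np.mgrid[:z.shape[0],:z.shape[1]]
    c=np.stack([u,v,np.ones_like(u)],-1)@np.linalg.inv(s["mtx"]).T*z[...,None]
    return (c-s["t"])@s["R"]
def ray(s,u,v,h):
    d=s["R"].T@np.linalg.inv(s["mtx"])@[u,v,1]; o=-s["R"].T@s["t"]
    return o+d*(h-o[2])/d[2]
E
python3 - <<'E'
from h import *
a=snap("scene");b=snap("side")
for n,s in(("scene",a),("side",b)):
    cv2.imwrite(f"pics/{n}.png",s["image"][...,::-1]); print(n,-s["R"].T@s["t"])
    np.savez(f"{n}.npz",**s)
print(robot.get_obs())
E
```

```text
scene [ 1.2874346  -0.10005015  0.88867024]
side [-0.18985375 -1.12279607  0.83195576]
{'time': 0.1, 'joint_positions': array([ 1.05693280e+00,  8.78701838e-02,  1.37205924e+00, -1.55457857e-05,
        1.68359894e+00, -1.03122314e-01]), 'qvel': array([ 3.51546233e-04, -1.81260568e-03, -2.71847850e-03,  1.60526827e-03,
       -1.54502389e-03,  1.98217814e-05]), 'joint_torque': array([ 2.82453570e-03, -3.41252840e+01, -3.03300011e+01,  7.21794111e-02,
        3.04558757e-02, -1.04024718e-04]), 'tool_pos': array([0.21939186, 0.50382401, 0.20444944]), 'ee_rot': array([-3.13966563e+00, -1.83893191e-04,  2.73084953e+00]), 'wrist_force': array([ 0.04276787, -0.33610281,  0.8338944 ]), 'wrist_torque': array([-0.00336216, -0.03266526, -0.0496739 ]), 'finger_force': 0.0, 'width': 0.09396372701487242}
```

View pics/scene.png

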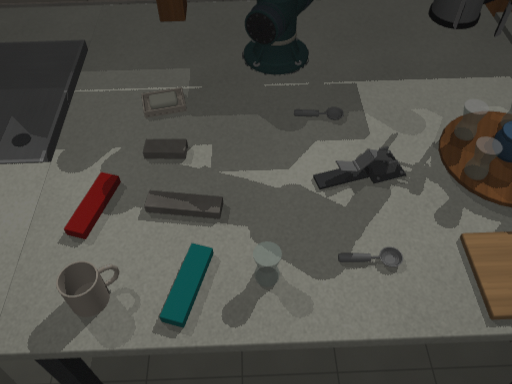

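View pics/side.png

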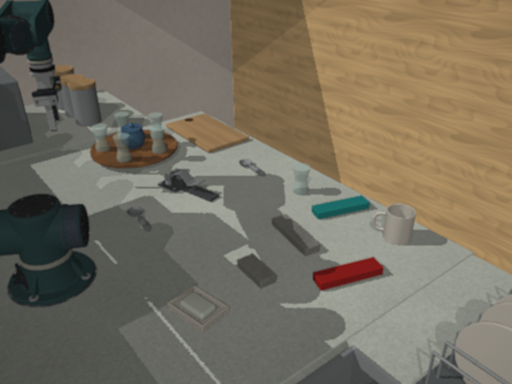

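The scene view shows the long grey stone at about (184,205), the short one at (166,149), and the holder with its bed from (318,181) to its foot at (400,172). The side view shows them at (295,234), (257,269) and (190,187). I'll measure these next.

```bash
python3 - <<'E'
from h import *
S={n:dict(np.load(n+".npz")) for n in("scene","side")}
R={"scene":{"long":(135,180,235,225),"short":(135,132,195,165),"hold":(308,128,412,195)},
 "side":{"long":(262,208,328,260),"short":(230,248,285,292),"hold":(135,160,228,206)}}
for n,s in S.items():
    P=pts(s)
    for k,(x0,y0,x1,y1) in R[n].items():
        Q=P[y0:y1,x0:x1].reshape(-1,3); ok=s["z_map"][y0:y1,x0:x1].ravel()>0
        Q=Q[ok]
        print(n,k,"n",len(Q),"z table",np.median(Q[:,2]).round(4))
        if k!="hold":
            T=Q[(Q[:,2]>.018)&(Q[:,2]<.035)]
            c,(w,h),a=cv2.minAreaRect(T[:,:2].astype(np.float32))
            print("  top z",np.median(T[:,2]).round(4),"c",np.round(c,4),"wh",round(w,4),round(h,4),"ang",a)
        else:
            for lo,hi in((.006,.014),(.014,.036),(.036,.05),(.05,.09)):
                T=Q[(Q[:,2]>lo)&(Q[:,2]<hi)]
                if len(T)>5:
                    r=cv2.minAreaRect(T[:,:2].astype(np.float32)); print("  ",lo,len(T),np.median(T[:,2]).round(4),np.round(cv2.boxPoints(r),3).tolist())
    x0,y0,x1,y1=R[n]["hold"]
    cv2.imwrite(f"pics/h_{n}.png",cv2.resize(s["image"][y0:y1,x0:x1,::-1],None,fx=6,fy=6,interpolation=cv2.INTER_CUBIC))
E
```

```text
scene long n 4481 z table 0.0033
  top z 0.0265 c [ 0.6091 -0.2566] wh 0.1798 0.0552 ang 80.69019317626953
scene short n 1976 z table 0.0039
  top z 0.0267 c [ 0.4228 -0.317 ] wh 0.1094 0.0538 ang 87.09519958496094
scene hold n 6939 z table 0.0029
   0.006 1064 0.0099 [[0.3330000042915344, 0.10199999809265137], [0.5619999766349792, 0.04500000178813934], [0.6200000047683716, 0.2809999883174896], [0.39100000262260437, 0.33799999952316284]]
   0.014 242 0.0276 [[0.47200000286102295, 0.2549999952316284], [0.5289999842643738, 0.06199999898672104], [0.5830000042915344, 0.07800000160932541], [0.5270000100135803, 0.2709999978542328]]
   0.036 395 0.0438 [[0.46700000762939453, 0.25999999046325684], [0.49000000953674316, 0.10999999940395355], [0.5490000247955322, 0.11900000274181366], [0.5260000228881836, 0.26899999380111694]]
   0.05 237 0.0567 [[0.4830000102519989, 0.23000000417232513], [0.5199999809265137, 0.11299999803304672], [0.5540000200271606, 0.12399999797344208], [0.5170000195503235, 0.2409999966621399]]
side long n 3418 z table -0.0014
  top z 0.0222 c [ 0.6698 -0.2713] wh 0.1856 0.
[... 234 characters left out ...]
48500001430511475, 0.04800000041723251], [0.5680000185966492, 0.05999999865889549], [0.5180000066757202, 0.41100001335144043]]
   0.014 292 0.0274 [[0.4259999990463257, 0.4309999942779541], [0.4869999885559082, 0.12999999523162842], [0.5849999785423279, 0.15000000596046448], [0.5239999890327454, 0.45100000500679016]]
   0.036 138 0.042 [[0.46700000762939453, 0.2540000081062317], [0.49399998784065247, 0.10599999874830246], [0.5509999990463257, 0.11699999868869781], [0.5230000019073486, 0.26499998569488525]]
   0.05 50 0.0553 [[0.4880000054836273, 0.21299999952316284], [0.4950000047683716, 0.1809999942779541], [0.5350000262260437, 0.1899999976158142], [0.5270000100135803, 0.22200000286102295]]
```

View pics/h_scene.png

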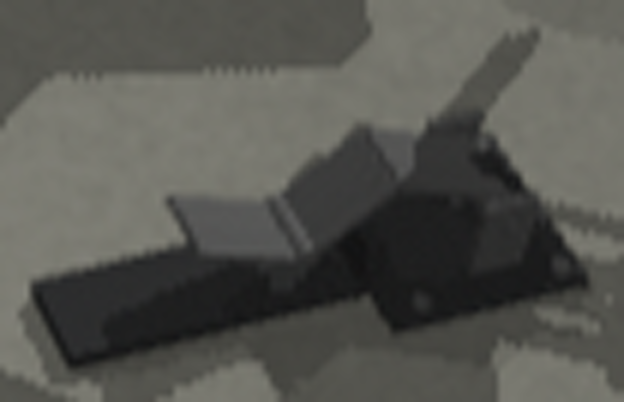

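Call:
{"op": "carry_out", "data": {"steps": [[[-0.045, -0.03, -0.01], 0.6, -1], [[-0.09, -0.06, -0.02], 1.2, -1], [[-0.135, -0.09, -0.03], 1.8, -1], [[-0.18, -0.12, -0.04], 2.4, -1], [[-0.225, -0.15, -0.05], 3.0, -1], [[-0.27, -0.18, -0.06], 3.6, -1], [[-0.315, -0.21, -0.07], 4.2, -1], [[-0.35, -0.233, -0.08], 4.9, -1], [[-0.35, -0.233, -0.08], 4.9, -1], [[-0.35, -0.233, -0.08], 4.9, -1]]}}

```text
time: 1.35
tool_pos: [0.447, 0.1511, 0.2849]
ee_rot: [-3.14, -0.001, 1.876]
wrist_force: [-0.0, -0.1, -0.5]
width: 0.0941
finger_force: 0.0
```

```bash
python3 - <<'E'
from h import *
s=snap("wrist");np.savez("w1.npz",**s);cv2.imwrite("pics/w1.png",s["image"][...,::-1])
print(-s["R"].T@s["t"],s["R"],robot.get_obs()["tool_pos"])
E
```

```text
[0.42668989 0.21814744 0.46410431] [[ 0.95367365  0.30083726 -0.00187432]
 [ 0.29228369 -0.92504676  0.2426082 ]
 [ 0.07125176 -0.23191688 -0.97012254]] [0.4468118  0.15155935 0.28487969]
```

View pics/w1.png

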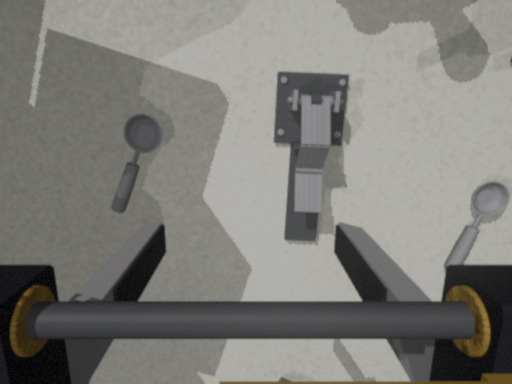

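The wrist view shows the bed with its open end at (285..317, 240), meeting the foot at about y=145. The foot's corners are (278,72), (349,75) and (347,146), and the finger's tip is at (309,212).

```bash
python3 - <<'E'
from h import *
s=dict(np.load("w1.npz")); g=cv2.cvtColor(s["image"],cv2.COLOR_RGB2GRAY); P=pts(s)
m=(g<75).astype(np.uint8); 
L=[];Rr=[]
for v in range(216,236):
    u=np.where(m[v,265:335])[0]+265; L.append(ray(s,u.min()-.5,v,.010)); Rr.append(ray(s,u.max()+.5,v,.010))
L=np.array(L);Rr=np.array(Rr)
ex=[]
for u in range(290,314):
    v=np.where(m[215:255,u])[0]+215; ex.append(ray(s,u,v.max()+.5,.010))
ex=np.array(ex)
print("widths",np.linalg.norm(L-Rr,axis=1).round(4)[::4], "left/right/end lines")
for A in(L,Rr,ex):
    f=cv2.fitLine(A[:,:2].astype(np.float32),cv2.DIST_HUBER,0,.01,.01).ravel(); print(f.round(4),np.degrees(np.arctan2(f[1],f[0])).round(1))
for c in((278,72),(349,75),(347,146),(274,144)): print("foot",ray(s,*c,.010).round(4), P[c[1],c[0]].round(4))
bed=P[225:235,292:312].reshape(-1,3); print("bed z",np.median(bed[:,2]),"table",np.median(P[200:230,225:260,2]))
print("tip",ray(s,309,212,.045),P[208,309], "foot top",P[110,285])
t=dict(np.load("scene.npz"))
print([ray(t,*c,.010).round(4).tolist() for c in((320,187.5),(313.5,175.5))])
E
```

```text
Traceback (most recent call last):
ValueError: zero-size array to reduction operation minimum which has no identity
```

```bash
cat > hold.py <<'E'
from h import *
s=dict(np.load("w1.npz")); g=cv2.cvtColor(s["image"],cv2.COLOR_RGB2GRAY); P=pts(s)
print(g[228,275:330:3],g[225:250,300])
m=(g<110).astype(np.uint8)
L=[];Rr=[]
for v in range(216,236):
    u=np.where(m[v,265:335])[0]+265; L.append(ray(s,u.min()-.5,v,.010)); Rr.append(ray(s,u.max()+.5,v,.010))
L=np.array(L);Rr=np.array(Rr)
ex=np.array([ray(s,u,(np.where(m[215:255,u])[0]+215).max()+.5,.010) for u in range(290,314)])
print("widths",np.linalg.norm(L-Rr,axis=1).round(4)[::4])
for A in(L,Rr,ex):
    f=cv2.fitLine(A[:,:2].astype(np.float32),cv2.DIST_HUBER,0,.01,.01).ravel(); print(f.round(4),np.degrees(np.arctan2(f[1],f[0])).round(1))
for c in((278,72),(349,75),(347,146),(274,144)): print("foot",ray(s,*c,.010).round(4), P[c[1],c[0]].round(4))
bed=P[225:235,292:312].reshape(-1,3); print("bed z",np.median(bed[:,2]),"table",np.median(P[200:230,225:260,2]))
print("tip",ray(s,309,212,.045),P[208,309], "foot top",P[110,285])
t=dict(np.load("scene.npz"))
print([ray(t,*c,.010).round(4).tolist() for c in((320,187.5),(313.5,175.5))])
E
python3 hold.py
```

```text
[176 176 176 147  77  75  77  79  77  76  74  63  59  63 107 123 133 137
 134] [ 75  75  78  77  76  77  78  79  80  78  77  79  78  78  82 100 124 136
 148 161 172 175 174 174 174]
widths [0.0456 0.0458 0.0445 0.0461 0.0462]
[ 0.2609 -0.9654  0.5209  0.0806] -74.9
[ 0.2395 -0.9709  0.5631  0.0979] -76.1
[0.9534 0.3016 0.5526 0.0676] 17.6
foot [0.4467 0.2699 0.01  ] [0.4469 0.2705 0.0044]
foot [0.5326 0.2933 0.01  ] [ 0.5352  0.2951 -0.0008]
foot [0.5627 0.2099 0.01  ] [ 0.5663  0.2096 -0.0021]
foot [0.4703 0.1834 0.01  ] [ 0.4713  0.1826 -0.0005]
bed z 0.009779639015302929 table -0.0001559197794073108
tip [0.53677928 0.11784432 0.045     ] [0.53427999 0.12344476 0.0476772 ] foot top [0.47043567 0.22895882 0.00570414]
[[0.5692, 0.0736, 0.01], [0.5296, 0.0621, 0.01]]
```

Call:
{"op": "carry_out", "data": {"steps": [[[-0.055, 0.002, 0], 0.3, -1], [[-0.11, 0.004, 0], 0.6, -1], [[-0.165, 0.006, 0], 0.9, -1], [[-0.22, 0.008, 0], 1.2, -1], [[-0.275, 0.01, 0], 1.5, -1], [[-0.33, 0.012, 0], 1.8, -1], [[-0.385, 0.014, 0.0], 2.1, -1], [[-0.44, 0.017, 0.0], 2.4, -1], [[-0.51, 0.02, 0.0], 2.7, -1], [[-0.51, 0.02, 0.0], 2.7, -1]]}}

```text
time: 2.65
tool_pos: [0.6202, -0.3316, 0.2806]
ee_rot: [-3.136, -0.002, 1.403]
wrist_force: [-0.1, 0.3, -0.2]
width: 0.094
finger_force: 0.0
```

Call:
{"op": "carry_out", "data": {"steps": [[[0, 0, 0], 0, -1], [[0, 0, 0], 0, -1]]}}

```text
time: 2.9
tool_pos: [0.6199, -0.3273, 0.2868]
ee_rot: [3.14, -0.0, 1.407]
wrist_force: [-0.2, -0.5, -0.4]
width: 0.0938
finger_force: 0.0
```

```bash
python3 - <<'E'
from h import *
s=snap("wrist");np.savez("w2.npz",**s);cv2.imwrite("pics/w2.png",s["image"][...,::-1])
P=pts(s);g=s["image"].astype(int)
T=((P[...,2]>.018)&(P[...,2]<.03)&(s["z_map"]>0)&(np.ptp(g,axis=2)<40)).astype(np.uint8)
T=cv2.morphologyEx(T,cv2.MORPH_OPEN,np.ones((5,5)))
cs,_=cv2.findContours(T,0,1)
for c in cs:
    if cv2.contourArea(c)<800: continue
    q=np.array([ray(s,*p[0],.025)[:2] for p in c],np.float32)
    print(cv2.boundingRect(c),cv2.minAreaRect(q))
print(robot.get_obs()["tool_pos"])
E
```

```text
(72, 137, 55, 85) ((0.42366212606430054, -0.3174140155315399), (0.10961605608463287, 0.052062928676605225), 86.7662582397461)
(209, 32, 43, 149) ((0.6088867783546448, -0.25719842314720154), (0.17891067266464233, 0.04975280165672302), 81.05998229980469)
[ 0.61982974 -0.32741274  0.28715301]
```

View pics/w2.png

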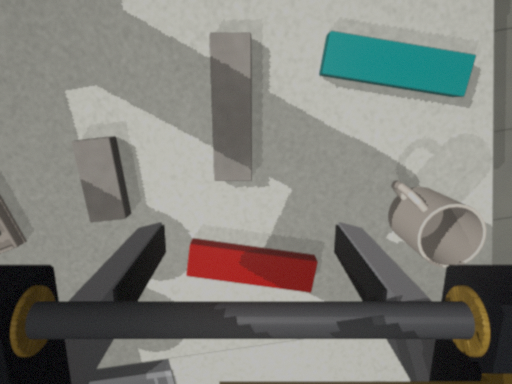

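The wrist view shows the long stone at (232,105), the short one at (100,178), with the red block at (252,265) and the mug at (438,222) both clear of the grasp. The stone's centre comes out at (0.609, -0.257), yaw 81°, 179 x 50 mm, agreeing with the first view.

Call:
{"op": "carry_out", "data": {"steps": [[[0.02, -0.011, 0.04], 0, -1], [[0.042, -0.022, 0.08], 0, -1], [[0.042, -0.022, 0.13], 0, -1], [[0.042, -0.022, 0.18], 0, -1], [[0.042, -0.022, 0.22], 0, -1], [[0.042, -0.022, 0.25], 0, -1], [[0.042, -0.022, 0.27], 0, -1], [[0.042, -0.022, 0.28], 0, -1], [[0.042, -0.022, 0.281], 0, -1], [[0.042, -0.022, 0.281], 0, -1]]}}

```text
time: 4.2
tool_pos: [0.6058, -0.285, 0.0061]
ee_rot: [3.139, 0.001, 1.404]
wrist_force: [-0.6, -0.2, 0.3]
width: 0.0941
finger_force: 0.0
```

Call:
{"op": "carry_out", "data": {"steps": [[[0, 0, 0], 0, 1], [[0, 0, 0], 0, 1], [[0, 0, 0], 0, 1], [[0, 0, 0], 0, 1], [[0, 0, 0], 0, 1], [[0, 0, 0], 0, 1], [[0, 0, 0], 0, 1], [[0, 0, 0], 0, 1]]}}

```text
time: 5.2
tool_pos: [0.6047, -0.2845, 0.0044]
ee_rot: [-3.141, -0.0, 1.404]
wrist_force: [-1.2, -0.4, 0.7]
width: 0.05
finger_force: 30.0
```

Call:
{"op": "carry_out", "data": {"steps": [[[0, 0, -0.02], 0, 1], [[0, 0, -0.05], 0, 1], [[0.03, -0.01, -0.08], -0.3, 1], [[0.075, -0.023, -0.09], -0.7, 1], [[0.12, -0.037, -0.09], -1.1, 1], [[0.165, -0.051, -0.09], -1.5, 1], [[0.21, -0.065, -0.09], -1.9, 1], [[0.245, -0.076, -0.09], -2.2, 1], [[0.269, -0.083, -0.09], -2.43, 1], [[0.269, -0.083, -0.09], -2.43, 1]]}}

```text
time: 6.45
tool_pos: [0.5674, -0.0037, 0.0952]
ee_rot: [3.141, -0.0, 1.831]
wrist_force: [-0.5, -0.5, -3.8]
width: 0.05
finger_force: 30.0
```

Call:
{"op": "carry_out", "data": {"steps": [[[0, 0, 0], 0, 1], [[0, 0, 0], 0, 1]]}}

```text
time: 6.7
tool_pos: [0.5678, -0.0066, 0.0946]
ee_rot: [3.141, 0.0, 1.827]
wrist_force: [0.4, -0.2, -3.7]
width: 0.0498
finger_force: 30.0
```

```bash
python3 - <<'E'
from h import *
o=robot.get_obs();print(o["tool_pos"],o["ee_rot"],o["wrist_force"],o["wrist_torque"],o["width"])
s=snap("wrist");np.savez("w3.npz",**s);cv2.imwrite("pics/w3.png",s["image"][...,::-1])
c=snap("scene");cv2.imwrite("pics/s3.png",cv2.resize(c["image"][100:260,220:430,::-1],None,fx=3.5,fy=3.5))
E
```

```text
[ 0.56778    -0.00655572  0.09460247] [3.14144575e+00 3.56945595e-04 1.82694045e+00] [ 0.38609575 -0.21961655 -3.72367566] [-0.19952633  0.00944544  0.0028225 ] 0.049819757907104495
```

View pics/w3.png

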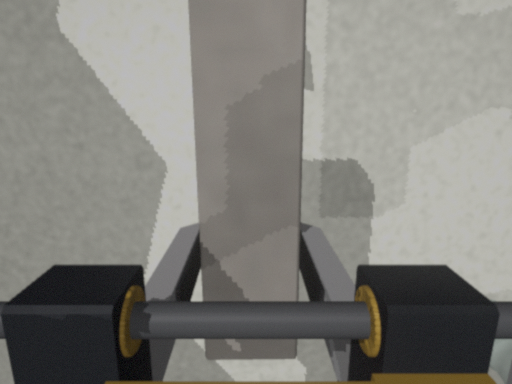

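View pics/s3.png

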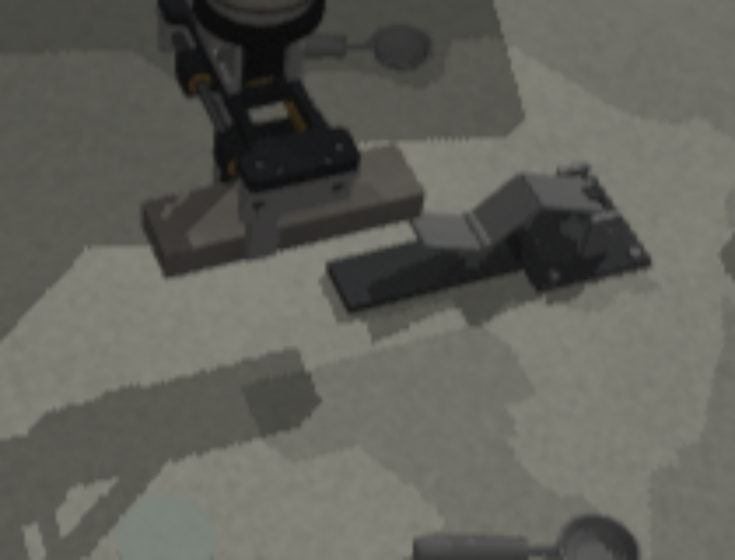

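The stone is held well. In the wrist view it widens away from the tool (edges x 190..305 at the top against 205..298 at the bottom), so I'll check its pitch from the depth.

```bash
python3 - <<'E'
from h import *
s=dict(np.load("w3.npz"));o=robot.get_obs();P=pts(s);p=o["tool_pos"];a=o["ee_rot"][2]
d=np.array([np.cos(a),np.sin(a)]);n=np.array([-d[1],d[0]])
Q=P[2:230,215:285].reshape(-1,3);Q=Q[Q[:,2]>.05];x=(Q[:,:2]-p[:2])@d
f=np.polyfit(x,Q[:,2],1);print("slope deg",np.degrees(np.arctan(f[0])),"top z at tcp",f[1],"x range",x.min(),x.max())
Q=P[:260,150:350].reshape(-1,3);Q=Q[Q[:,2]>.08];x=(Q[:,:2]-p[:2])@d;y=(Q[:,:2]-p[:2])@n
for lo,hi in((.03,.05),(.05,.07),(.07,.09)):
    k=(x>lo)&(x<hi)
    if k.sum()>20: print(lo,y[k].min(),y[k].max())
t=snap("side");m=np.where
O=np.array([.532,.1294]);b=np.radians(104.7);D=np.array([np.cos(b),np.sin(b)]);N=np.array([-D[1],D[0]])
print("tcp in holder",(p[:2]-O)@D,(p[:2]-O)@N,np.degrees(a-b))
E
```

```text
slope deg 0.023124940060049653 top z at tcp 0.11548688743936329 x range 0.011947529220700033 0.11332427860771958
0.03 -0.02508432062411057 0.025107425413794883
0.05 -0.024929977869929867 0.025400629399952263
0.07 -0.024815335101723422 0.02553555459255166
tcp in holder -0.14049366875507494 -8.095726712762703e-05 -0.023725989781818297
```

Call:
{"op": "carry_out", "data": {"steps": [[[0, 0, 0.025], 0, 1], [[0, 0, 0.05], 0, 1], [[0, 0, 0.065], 0, 1], [[0, 0, 0.074], 0, 1], [[0, 0, 0.078], 0, 1], [[0, 0, 0.079], 0, 1], [[0, 0, 0.079], 0, 1]]}}

```text
time: 7.72
tool_pos: [0.5682, -0.0055, 0.0163]
ee_rot: [3.14, 0.0, 1.829]
wrist_force: [-0.7, -0.0, -4.0]
width: 0.0499
finger_force: 30.0
```

Call:
{"op": "carry_out", "data": {"steps": [[[0, 0, 0.0015], 0, 1], [[0.008, 0, 0.0015], 0, 1], [[0.016, 0, 0.0015], 0, 1], [[0.024, 0, 0.0015], 0, 1], [[0.032, 0, 0.0015], 0, 1], [[0.04, 0, 0.0015], 0, 1], [[0.046, 0, 0.0015], 0, 1], [[0.046, 0, 0.0015], 0, 1]]}}

```text
time: 8.72
tool_pos: [0.5566, 0.038, 0.0145]
ee_rot: [3.14, 0.003, 1.829]
wrist_force: [1.7, -4.5, -2.4]
width: 0.0495
finger_force: 30.0
```

Call:
{"op": "carry_out", "data": {"steps": [[[0.007, 0, 0], 0, 1], [[0.014, 0, 0], 0, 1], [[0.021, 0, 0], 0, 1], [[0.028, 0, 0], 0, 1], [[0.033, 0, 0], 0, 1], [[0.037, 0, 0], 0, 1], [[0.037, 0, 0], 0, 1]]}}

```text
time: 9.6
tool_pos: [0.5472, 0.0732, 0.0144]
ee_rot: [3.141, 0.004, 1.829]
wrist_force: [0.8, -5.5, -1.8]
width: 0.0495
finger_force: 30.0
```

```bash
python3 - <<'E'
from h import *
o=robot.get_obs();p=o["tool_pos"]
O=np.array([.532,.1294]);b=np.radians(104.7);D=np.array([np.cos(b),np.sin(b)]);N=np.array([-D[1],D[0]])
print("tcp in holder",(p[:2]-O)@D,(p[:2]-O)@N,p,o["ee_rot"],o["wrist_force"],o["wrist_torque"])
s=snap("wrist");c=snap("scene");P=pts(s)
np.savez("w4.npz",**s)
a=cv2.resize(c["image"][130:210,270:420,::-1],(400,213));w=cv2.resize(s["image"][...,::-1],(400,300))
cv2.imwrite("pics/p4.png",np.vstack([a,w]))
E
```

```text
tcp in holder -0.05824725776894995 -0.00038393005238630286 [0.54715207 0.07315673 0.01439811] [3.14079057 0.00410149 1.82856366] [ 0.84085747 -5.52002588 -1.80650817] [-1.17503484 -0.10221391  0.00858492]
```

View pics/p4.png

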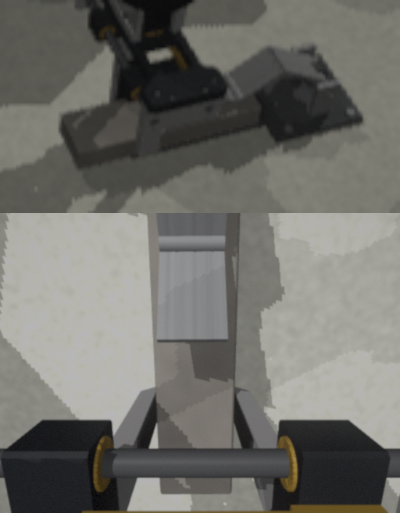

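The finger rides on the stone, and the stone is straight on the bed and about 6 mm short of the stop.

Call:
{"op": "carry_out", "data": {"steps": [[[0.002, 0, 0], 0, 1], [[0.004, 0, 0], 0, 1], [[0.005, 0, 0], 0, 1], [[0.006, 0, 0], 0, 1], [[0.006, 0, 0], 0, 1]]}}

```text
time: 10.32
tool_pos: [0.5458, 0.0785, 0.0144]
ee_rot: [3.141, 0.005, 1.828]
wrist_force: [1.9, -7.3, -1.8]
width: 0.05
finger_force: 30.0
```

Call:
{"op": "carry_out", "data": {"steps": [[[0.001, 0, 0], 0, 1], [[0.002, 0, 0], 0, 1], [[0.002, 0, 0], 0, 1]]}}

```text
time: 10.7
tool_pos: [0.5455, 0.079, 0.0145]
ee_rot: [3.141, 0.007, 1.828]
wrist_force: [2.4, -10.0, -1.8]
width: 0.05
finger_force: 30.0
```

Force is rising, so the stone is at the stop. I'll release and lift straight up.

Call:
{"op": "carry_out", "data": {"steps": [[[0, 0, 0], 0, -0.5], [[0, 0, 0], 0, -1], [[0, 0, 0], 0, -1], [[0, 0, 0], 0, -1], [[0, 0, 0], 0, -1], [[0, 0, -0.02], 0, -1], [[0, 0, -0.06], 0, -1], [[-0.03, 0, -0.11], 0, -1], [[-0.07, 0, -0.16], 0, -1], [[-0.11, 0, -0.2], 0, -1]]}}

```text
time: 11.95
tool_pos: [0.5729, -0.0246, 0.2164]
ee_rot: [3.139, 0.001, 1.829]
wrist_force: [1.7, -0.0, 0.0]
width: 0.0939
finger_force: 0.0
```

Call:
{"op": "carry_out", "data": {"steps": [[[0, 0, 0], 0, -1], [[0, 0, 0], 0, -1]]}}

```text
time: 12.2
tool_pos: [0.5718, -0.0234, 0.2128]
ee_rot: [-3.14, -0.001, 1.828]
wrist_force: [0.2, 0.7, 0.1]
width: 0.0938
finger_force: 0.0
```

```bash
python3 - <<'E'
from h import *
s=snap("wrist");P=pts(s);z=P[...,2]
cv2.imwrite("pics/w5.png",s["image"][...,::-1])
O=np.array([.532,.1294]);b=np.radians(104.7);D=np.array([np.cos(b),np.sin(b)]);N=np.array([-D[1],D[0]])
X=(P[...,:2]-O)@D;Y=(P[...,:2]-O)@N
k=(abs(Y)<.05)&(X>-.16)&(X<-.02)&(z>.028)&(z<.042)
q=np.stack([X[k],Y[k]],1).astype(np.float32);print(len(q),np.median(z[k]),cv2.minAreaRect(q),q.min(0),q.max(0))
k=(abs(Y)<.015)&(X>-.1)&(X<.15)&(z>.028)
for x in np.arange(-.11,.15,.01):
    j=(abs(Y)<.01)&(abs(X-x)<.004)&(z>.02); print(round(x,2),np.median(z[j]).round(3) if j.any() else None,end="; ")
E
```

```text
5013 0.03483621954372762 ((-0.06762996315956116, -0.0005729664117097855), (0.09543547034263611, 0.050050873309373856), 0.4666699469089508) [-0.11519413 -0.0259365 ] [-0.02000623  0.02461192]
-0.11 0.035; -0.1 0.035; -0.09 0.392; -0.08 0.035; -0.07 0.035; -0.06 0.035; -0.05 0.035; -0.04 0.035; -0.03 0.035; -0.02 0.035; -0.01 0.035; -0.0 0.062; 0.01 None; 0.02 None; 0.03 None; 0.04 None; 0.05 None; 0.06 None; 0.07 None; 0.08 None; 0.09 None; 0.1 None; 0.11 None; 0.12 None; 0.13 None; 0.14 None;
```

View pics/w5.png

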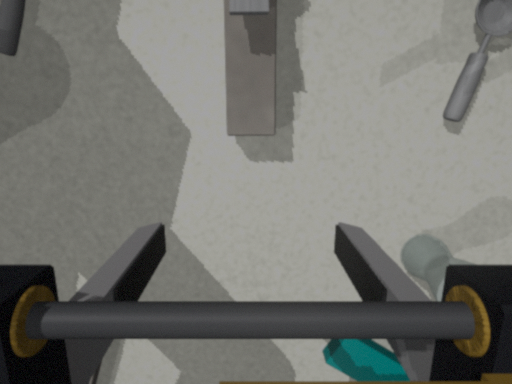

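The stone's outer end is at holder x = -115 mm, which is the home position. Its top is level at 35 mm, the yaw error is 0.5°, and the finger tip at (249,8) is raised. The robot is clear.

```bash
python3 -c "
from bench import robot
print(robot.close_job())"
```

```text
the job is handed in; nothing more can be done
None
```

The long whetstone is in the holder, measured flat, straight and at the end stop with the sprung finger raised on it. The short stone was not touched, and the job is handed in after about 12 s; no verdict came back.

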